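# Press the mould plugs home with the gauge rod and find the thick disc

## Robot

A 6-joint arm with a two-finger parallel gripper is mounted at the origin on a cart in front of the work surface, level with it; the furniture and walls round the work are solid. World frame = base frame: x ahead of the robot, y to its left, z up, the work surface at z = 0. Lengths are in m, angles in rad, forces in N, time in s.
With the tool pointing down it reaches from about 0.3 to 1 m from the base axis. Payload 5.1 kg.
Tool frame: the origin (TCP) lies between the finger pads; the fingertips stand ahead of it and the grasp point (between the pads) is the TCP (env.tip_reach is the z of the fingertips in the tool frame, in m); z points along the fingers, y is the direction in which the jaws open and shut (so a half turn about z gives the same grasp; the last joint's range is limited). The gripper opens to 95 mm and grips with 3 to 60 N. Pads are 20 mm wide; open, the fingers measure 119 mm over their backs; the gripper's body (75 mm by 180 mm) begins 59 mm behind the grasp point.
Start: joints at [-1.345, 0.124, 1.65, -0, 1.367, -0.083], TCP at [0.198, -0.619, 0.234] pointing down, gripper open.
Joint ranges: [-2.61, 2.61], [-1.02, 2.33], [0.03, 2.71], [-1.35, 4.49], [0.32, 2.68], [-2.91, 2.91]. Speed limits (rad/s): [2.57, 2.57, 3.14, 3.14, 3.14, 3.14].

## Interface

Orientations are given as a 3x3 rotation matrix whose columns are the frame's x, y, z axes.
In Python, from cell import env gives the robot as it stands. Calls block until the motion is done:
- env.movep(position, orientation): joint-space move of the TCP to a pose.
- env.move_straight(position, frame=None, v=0.15, threshold=None): straight line of the TCP; frame=None keeps the orientation; v is the mean speed in m/s. With threshold (N) it stops when the force on the tool has changed by that much, and returns True; else False.
- env.set_joints(angles): joint-space move.
- env.move_gripper(opening, force=None): finger opening in m; force is the grip in N (None keeps the last); returns when the fingers have stopped.
- env.wait(seconds).
- env.ik(position, orientation): joint angles nearest the present ones, or None.
- env.camera(name): name is "scene" or "top" or "wrist"; returns (picture, depth): 480x640x3 uint8, blue, green, red; 480x640 float32, m along the optical axis (not along the pixel's ray), 0 where there is no reading.
- env.camera_model(name): a dict with "camera_matrix" (3x3 intrinsics, pixels), "D" ([k1, k2, p1, p2, k3] as OpenCV has them; the pictures are not rectified), "pose" (4x4, takes a point from camera to world coordinates). Camera axes: x right, y up, looking along -z (the intrinsics and any distortion apply to the point x, -y, -z); pixel columns grow to the right and rows downward; lengths in m; the calibration is good to about 2 mm. A picture is of the moment at which its call begins: read the wrist's pose just before it. camera_model takes no time and is no camera call; for the wrist camera it gives the pose at the moment of the call.
A pose or a line that the arm cannot do raises env.PlanningError and nothing moves.
- env.job_done(): hands the job in, once; it reports no verdict.
Readings, each from a call of its own:
- env.get_t(): time.
- env.get_joint_positions(): joint angles.
- env.get_qvel(): joint speeds.
- env.get_joint_torque(): joint torques, N m.
- env.get_eef_pos(): TCP position.
- env.get_tcp_rot(): TCP orientation.
- env.get_contact_force(): force on the tool from outside, world axes, zero at the start.
- env.get_moment(): the same for the moment, N m.
- env.get_grip_width(): finger opening in m.
Only numpy, scipy, OpenCV 4.12 (cv2) and the standard library are available. Lean on these libraries where they do the work, as an engineer would, in place of code of your own. Each camera call takes 0.05 s, during which the arm holds its last target.

## Task

Take the gauge rod out of its rest and push the stiff plug in each of the mould's two bores gently down until it bottoms; 20 N is plenty, and it must never see more than 40 N. Only in one bore does the rod's black ring mark come down level with the mould's top face; the other has a thick disc left under its plug and stops the rod with the mark well above the face. Leave the rod standing in that short bore, resting on its bottomed plug, and let go; don't disturb the two tins standing near.

Things in the scene. Friction and masses are not known exactly. Their poses are not given: they have to be found in the camera images.
- rod_handle (a point): Centre of the grip part of the gauge rod's handle (rod loose, about 180 g, upright at the start in a wooden rest). Pale wood, 24 x 24 mm square, flat sides along this point's x and y, z up along the rod; its top is 30 mm above this point, the rod's tip 112 mm below. At its foot, from 27 to 34 mm below this point, a round brass hand guard, 40 mm diameter
- rod_tip (a point): Centre of the flat lower end of the gauge rod, z up along the rod. Round steel shaft 16 mm in diameter, 78 mm long from this tip to the hand guard, with a 3 mm bevel at the tip. A black ring mark, 2 mm wide, runs round the shaft, its middle 52 mm above the tip
- rest: Wooden block 60 x 60 x 50 mm on a foot 84 x 84 x 8 mm, fixed to the table; origin at the centre of its underside. Its vertical bore (18.5 mm diameter, in the middle, 40 mm deep) holds the rod at the start, the tip 10 mm above the table
- mould: Steel block 56 x 116 x 85 mm (x, y, z) on a dark foot plate 90 x 150 x 10 mm, fixed; origin at the centre of its underside, z up. Two vertical blind bores, 18 mm diameter, mouths bevelled 2.5 mm, open in its top face on its y axis, 30 mm either side of the middle. A loose steel disc lies on each bore's floor, unseen: in one bore thin (3 mm), in the other thick (17 mm)
- bore_left (a point): Centre of the mouth of the mould's bore on its +y side, level with the top face, 85 mm above the table. In each bore a brass plug slides stiffly: its top starts 12 to 24 mm below the face (each its own), it needs about 5 N to move (more if fast), stays where left, and bottoms on the disc
- bore_right (a point): Centre of the mouth of the mould's bore on its -y side, level with the top face. In the bore with the thin disc (may be either) the plug bottoms with its top 52 mm below the face, the rod's mark then level with the face; in the other it bottoms 38 mm below, the mark 14 mm above the face
- tin_1: Bystander: loose closed white round tin, 57 mm diameter, 38 mm high, origin at the centre of its underside
- tin_2: Bystander: another such tin, 57 mm diameter, 38 mm high, origin at the centre of its underside
Not all that is in view belongs to the job. What is shaped like the part that bears rod_handle but red is not meant.

How it is judged:
On the way:
1. in the bore with the thin disc the rod has pushed the plug to the bottom: the tip is 50 mm or more below the face, inside a bore (mark level with the face) (z of rod_tip in the frame of mould below 0.035 m and (horizontal distance between rod_tip and bore_left below 0.004 m or horizontal distance between rod_tip and bore_right below 0.004 m)), for 0.1 s.
At the end, for the whole second after the job is handed in: After the thin-disc bore's plug has been bottomed, the rod stands released and at rest in the other bore on its bottomed plug: its tip 35.5 to 40.5 mm below the mould's top face (38 is bottomed), within 4 mm of the bore's axis, tilted under 0.12 rad (z of rod_tip in the frame of mould between 0.0445 and 0.0495 m and (horizontal distance between rod_tip and bore_left below 0.004 m or horizontal distance between rod_tip and bore_right below 0.004 m) and angle between rod_tip's own z axis and vertical below 0.12 rad and linear speed of rod below 0.02 m/s and contact force between the fingers and rod below 0.1 N); the robot touches nothing.
It fails at once if the rod is pressed against the mould or its plugs with more than 40 N (contact force between rod and mould above 40 N).
It fails at once if one of the two tins is moved by more than 15 mm (distance of any of tin_1, tin_2 from where it was at the start of the episode above 0.015 m).
It also fails if it takes over 64 s, if anything falls off the work surface, if the arm or the gripper's body presses on something with over 40 N, if the wrist force passes 120 N, or if a joint passes its speed limit or range.

## Working session

There is one attempt and no reset: what is moved stays moved. The work goes in short steps, each a Python script; the robot and the scene stay as the last script left them, time stands still between calls to the robot, and variables do not carry over. Pictures are saved under pics/ and viewed, and the job is handed in when it is done.

```bash
ls; mkdir -p pics; python3 - <<'E'
from cell import env
import cv2,numpy as np
print(env.get_t(),env.tip_reach)
for n in("scene","top","wrist"):
    m=env.camera_model(n);p,d=env.camera(n)
    cv2.imwrite(f"pics/{n}0.png",p);np.savez(f"pics/{n}0.npz",p=p,d=d,K=m["camera_matrix"],D=m["D"],P=m["pose"])
    print(n,m)
E
```

```text
pics
0.0 0.019
scene {'camera_matrix': array([[471.91798372,   0.        , 321.27465448],
       [  0.        , 471.91798372, 245.03896705],
       [  0.        ,   0.        ,   1.        ]]), 'D': array([-0.04285458,  0.        ,  0.        ,  0.        ,  0.        ]), 'pose': array([[-0.79011235,  0.47798924, -0.38373005,  0.20731051],
       [-0.61286776, -0.62701624,  0.48087809,  0.14707173],
       [-0.01075042,  0.6151235 ,  0.78835748,  0.76267479],
       [ 0.        ,  0.        ,  0.        ,  1.        ]])}
top {'camera_matrix': array([[577.23762884,   0.        , 323.90275202],
       [  0.        , 577.23762884, 241.71793143],
       [  0.        ,   0.        ,   1.        ]]), 'D': array([-0.00606648,  0.        ,  0.        ,  0.        ,  0.        ]), 'pose': array([[-0.01982833,  0.98210473, -0.18728891,  0.3445319 ],
       [-0.9995744 , -0.01546375,  0.02473647, -0.25352144],
       [ 0.02139762,  0.18769969,  0.98199337,  1.15252821],
       [ 0.        ,  0.        ,  0.        ,  1.        ]])}
wrist {'camera_matrix': array([[425.50401281,   0.        , 318.06393532],
       [  0.        , 425.50401281, 238.61203618],
       [  0.        ,   0.        ,   1.        ]]), 'D': array([-0.00236388,  0.        ,  0.        ,  0.        ,  0.        ]), 'pose': array([[ 0.30441365,  0.9258043 ,  0.22409536,  0.26023284],
       [-0.95253819,  0.29631929,  0.06975583, -0.59959693],
       [-0.00182354, -0.23469402,  0.97206759,  0.38409269],
       [ 0.        ,  0.        ,  0.        ,  1.        ]])}
```

View pics/scene0.png

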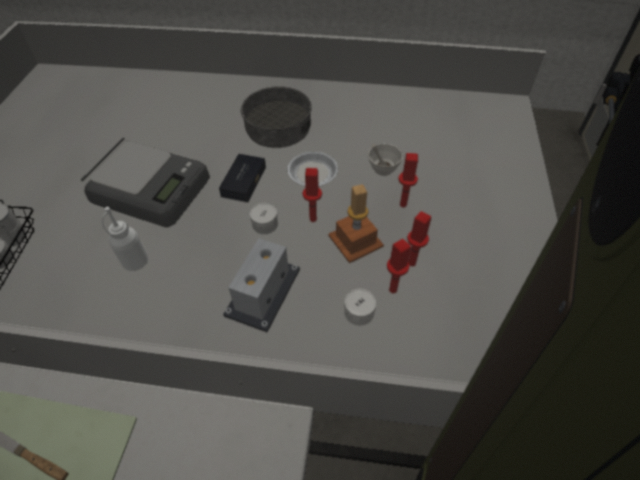

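View pics/top0.png

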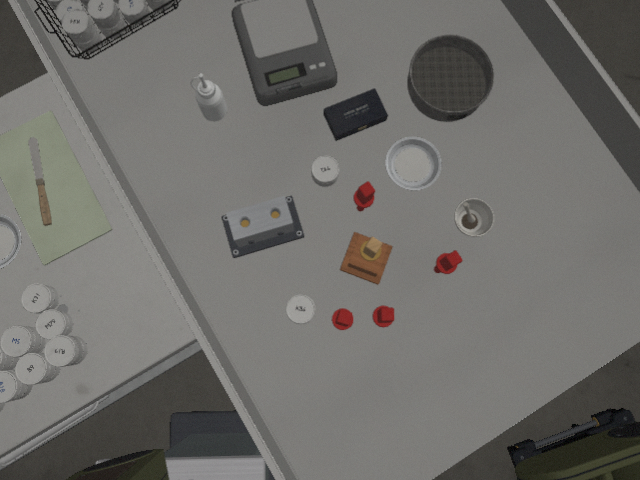

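View pics/wrist0.png

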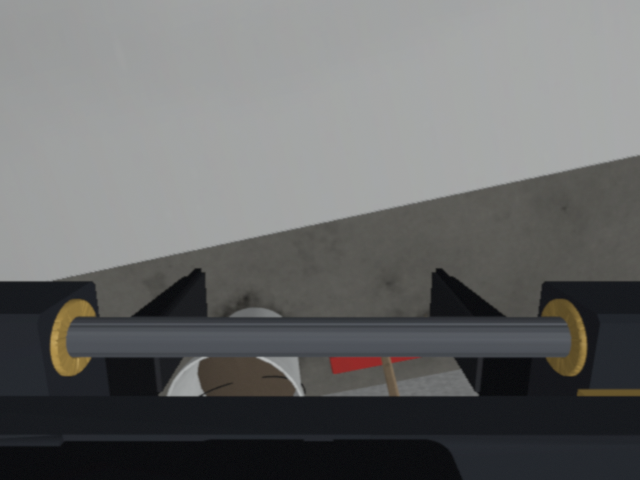

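The overview shows the rod in its rest at top (372,246) and the mould at (262,226), with bores at about (245,222) and (275,213). The tins are at (325,170) and (300,309), and there are four red decoys. I'll enlarge the top picture.

```bash
python3 - <<'E'
import cv2,numpy as np
p=cv2.imread("pics/top0.png")
a=cv2.resize(p[180:270,210:320],None,fx=7,fy=6.5*1,interpolation=cv2.INTER_CUBIC)
a=cv2.resize(p[180:265,210:315],None,fx=7,fy=7,interpolation=cv2.INTER_CUBIC)
b=cv2.resize(p[175:290,325:425],None,fx=5,fy=5,interpolation=cv2.INTER_CUBIC)
cv2.imwrite("pics/ca.png",cv2.convertScaleAbs(a,alpha=1.4));cv2.imwrite("pics/cb.png",cv2.convertScaleAbs(b,alpha=1.4))
E
```

```text
(no output)
```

View pics/ca.png

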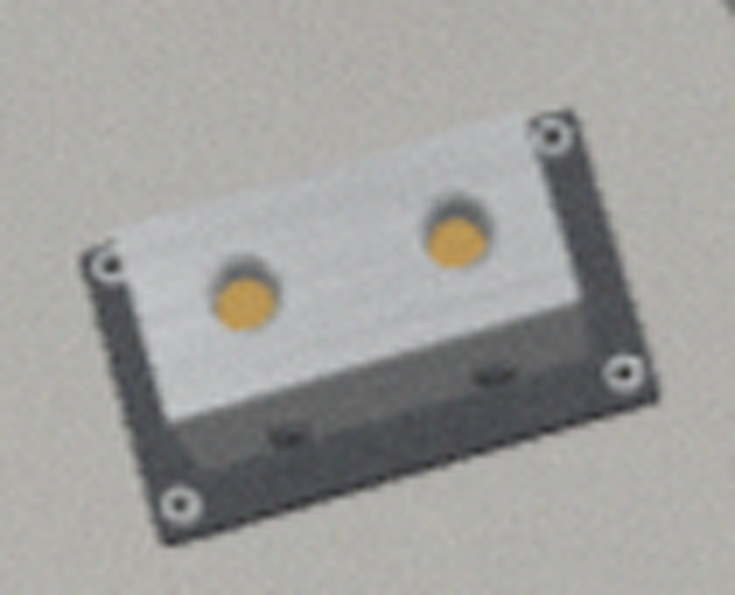

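View pics/cb.png

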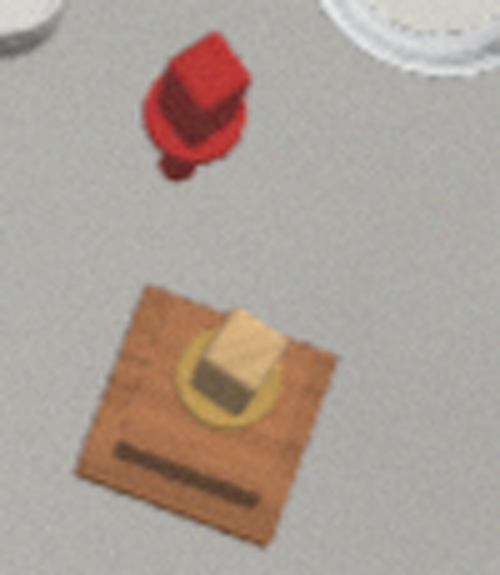

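Crop readings: mouths at (245,292) and (457,230) in crop a; handle top face corners at (240,308), (287,347), (252,390), (205,352) in crop b.

```bash
cat > h.py <<'E'
import cv2,numpy as np
def ray(m,uv):
    K,D,P=m
    q=cv2.undistortPoints(np.array(uv,float).reshape(-1,1,2),np.array(K),np.array(D)).reshape(-1,2)
    d=np.c_[q[:,0],-q[:,1],-np.ones(len(q))]@P[:3,:3].T
    return P[:3,3],d
def onz(m,uv,z):
    o,d=ray(m,uv); return o+d*((z-o[2])/d[:,2])[:,None]
def proj(m,X):
    K,D,P=m
    c=(np.atleast_2d(X)-P[:3,3])@P[:3,:3]
    c=c*[1,-1,-1]
    return cv2.projectPoints(c.reshape(-1,1,3),np.zeros(3),np.zeros(3),np.array(K),np.array(D))[0].reshape(-1,2)
def cam(env,n): 
    m=env.camera_model(n); return m["camera_matrix"],m["D"],m["pose"]
E
python3 - <<'E'
from h import *
z=np.load("pics/top0.npz");m=(z["K"],z["D"],z["P"])
c=lambda L,f,o:(np.array(L,float)+.5)/f-.5+np.array(o)
print("bores",onz(m,c([(245,292),(457,230)],7,(210,180)),.085))
print("top corners",onz(m,c([(240,308),(287,347),(252,390),(205,352)],5,(325,175)),.152))
print("foot corners mould",onz(m,c([(573,110),(660,400),(168,545),(82,262)],7,(210,180)),.01))
print("rest",onz(m,c([(150,286),(340,354),(268,546),(78,474)],5,(325,175)),.008))
print("tins",onz(m,[(325,170),(300,309)],.038))
print("reds",onz(m,[(366,189),(452,258),(385,315),(342,319)],.15))
E
```

```text
bores [[ 0.58981791 -0.13118806  0.085     ]
 [ 0.60619568 -0.18842162  0.085     ]]
top corners [[ 0.54394816 -0.36520687  0.152     ]
 [ 0.52963226 -0.38135564  0.152     ]
 [ 0.51441791 -0.36839258  0.152     ]
 [ 0.52829634 -0.35225361  0.152     ]]
foot corners mould [[ 0.66012133 -0.21781299  0.01      ]
 [ 0.57335059 -0.24206044  0.01      ]
 [ 0.53331874 -0.10110295  0.01      ]
 [ 0.61665373 -0.07551625  0.01      ]]
rest [[ 0.582315   -0.34502478  0.008     ]
 [ 0.55305378 -0.42112878  0.008     ]
 [ 0.47563209 -0.38902325  0.008     ]
 [ 0.50589327 -0.31386461  0.008     ]]
tins [[ 0.70411192 -0.28672388  0.038     ]
 [ 0.42620209 -0.23304336  0.038     ]]
reds [[ 0.63129984 -0.35660896  0.15      ]
 [ 0.50286568 -0.50471719  0.15      ]
 [ 0.40495765 -0.38197874  0.15      ]
 [ 0.39948205 -0.30731834  0.15      ]]
```

```bash
cat >> h.py <<'E'
def R(deg): # tool down, jaw (y) axis at angle deg
    a=np.radians(deg); y=np.array([np.cos(a),np.sin(a),0]); z=np.array([0,0,-1.]); x=np.cross(y,z)
    return np.c_[x,y,z]
ROD=np.array([.529,-.367]); BL=np.array([.5898,-.1312]); BR=np.array([.6062,-.1884])
E
python3 - <<'E'
from cell import env
from h import *
print(env.get_tcp_rot().round(2))
for a in(49,139,229,319):
    print(a,[None if (q:=env.ik(np.r_[p,.25],R(a))) is None else q.round(2) for p in(ROD,BL,BR)])
E
```

```text
[[ 0.95  0.3  -0.  ]
 [ 0.3  -0.95  0.  ]
 [ 0.   -0.   -1.  ]]
49 [array([-0.69,  0.1 ,  1.65, -0.  ,  1.39, -1.55]), array([-0.31,  0.01,  1.74, -0.  ,  1.39, -1.16]), array([-0.39,  0.08,  1.67, -0.  ,  1.39, -1.24])]
139 [None, array([-0.31,  0.01,  1.74, -0.  ,  1.39, -2.73]), array([-0.39,  0.08,  1.67, -0.  ,  1.39, -2.81])]
229 [array([-0.69,  0.1 ,  1.65, -0.  ,  1.39,  1.6 ]), array([-0.31,  0.01,  1.74, -0.  ,  1.39,  1.98]), array([-0.39,  0.08,  1.67, -0.  ,  1.39,  1.9 ])]
319 [array([-0.69,  0.1 ,  1.65, -0.  ,  1.39,  0.03]), array([-0.31,  0.01,  1.74, -0.  ,  1.39,  0.41]), array([-0.39,  0.08,  1.67, -0.  ,  1.39,  0.33])]
```

```bash
python3 - <<'E'
from cell import env
from h import *
env.movep(np.r_[ROD,.27],R(319.5))
print(env.get_t(),env.get_eef_pos(),env.get_contact_force())
m=cam(env,"wrist");p,d=env.camera("wrist");cv2.imwrite("pics/w1.png",p)
np.savez("pics/w1.npz",K=m[0],D=m[1],P=m[2])
print(proj(m,[[*ROD,.152],[*BL,.085],[*BR,.085]]))
E
```

```text
1.6917 [ 0.52833557 -0.36784344  0.26978935] [-0.02268457 -0.24662208 -0.33456276]
[[317.06996828 237.37326054]
 [160.65735309 -96.24083989]
 [235.34235612 -42.40583522]]
```

View pics/w1.png

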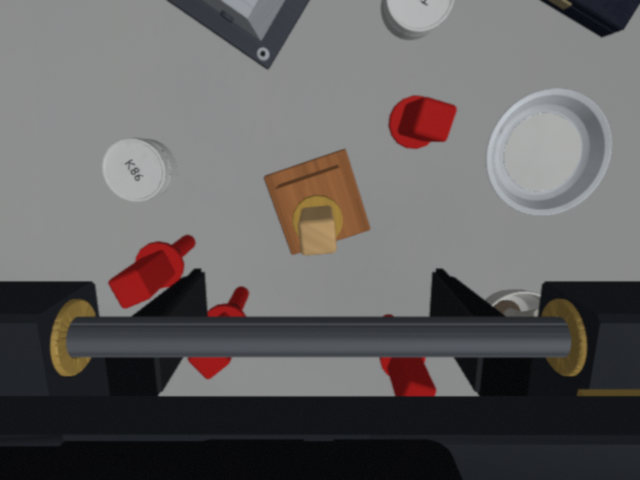

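The wrist picture shows the handle's top centred at (318,238), against a predicted (317,237). It is aligned with the jaws and the fingers are clear of the reds, so I'll descend and grip.

```bash
python3 - <<'E'
from cell import env
from h import *
hit=env.move_straight(np.r_[ROD,.124],frame=R(319.5),v=.12,threshold=8)
print(hit,env.get_t(),env.get_eef_pos())
env.move_gripper(0.0,force=50)
print(env.get_grip_width(),env.get_contact_force(),env.get_moment())
e=env.get_eef_pos()
hit=env.move_straight([*ROD,.124+.10],v=.1,threshold=12)
print(hit,env.get_t(),env.get_eef_pos(),env.get_contact_force(),env.get_grip_width())
# move over left bore
T=.124+.10
print(env.get_eef_pos())
p,d=env.camera("scene");cv2.imwrite("pics/s2.png",p)
m=cam(env,"wrist");p,d=env.camera("wrist");cv2.imwrite("pics/w2.png",p)
cv2.imwrite("pics/s2c.png",cv2.resize(cv2.imread("pics/s2.png")[120:330,210:450],None,fx=3,fy=2.8,interpolation=cv2.INTER_CUBIC))
E
```

```text
False 3.1083 [ 0.52959151 -0.36746673  0.12520893]
0.023925337889772906 [ 0.3206151   0.17686532 -0.09246615] [0.01301358 0.01603272 0.00752758]
False 5.375 [ 0.52854649 -0.36664267  0.22273895] [-0.0347494   0.02183077 -2.96838485] 0.023883292319499632
[ 0.52854649 -0.36664267  0.22273895]
```

View pics/s2c.png

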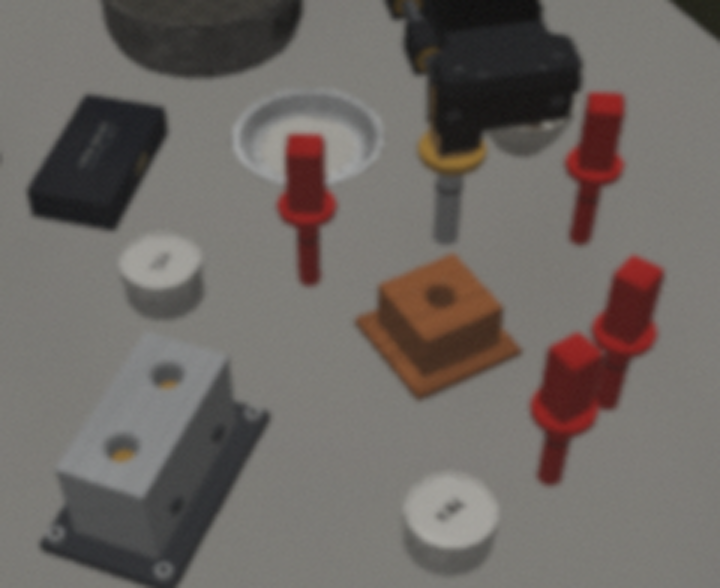

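View pics/w2.png

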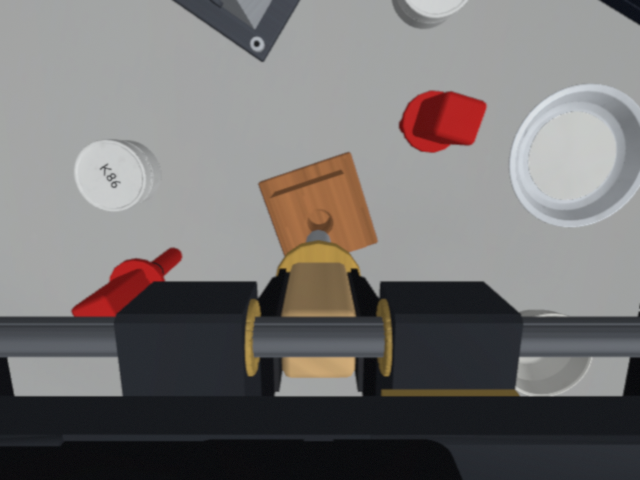

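The rod is out and vertical in the jaws. Next I'll move it over the right bore and check alignment.

```bash
python3 - <<'E'
from cell import env
from h import *
env.move_straight([*BR,.224],v=.2)
print(env.get_t(),[env.get_eef_pos().round(4) for _ in range(3)],env.get_contact_force())
mt=cam(env,"top")
for n,c in(("scene",(180,320,210,330)),("top",(140,260,210,340)),("wrist",(0,480,0,640))):
    p,d=env.camera(n);cv2.imwrite(f"pics/{n}3.png",p)
    a,b,e,f=c;k=640/(f-e)
    cv2.imwrite(f"pics/{n}3c.png",cv2.resize(p[max(0,a):b,e:f],None,fx=min(k,4.2),fy=min(k,4.2),interpolation=cv2.INTER_CUBIC))
E
```

```text
6.6 [array([ 0.6059, -0.1891,  0.2239]), array([ 0.6059, -0.1891,  0.2239]), array([ 0.6059, -0.1891,  0.2239])] [-0.92167166 -0.30248004 -2.55922525]
```

View pics/scene3c.png

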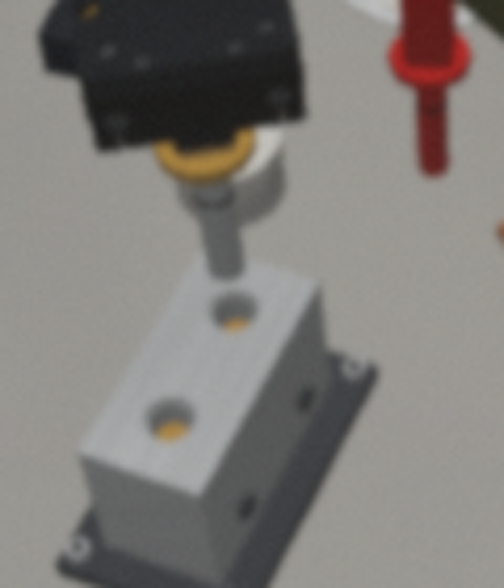

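View pics/wrist3c.png

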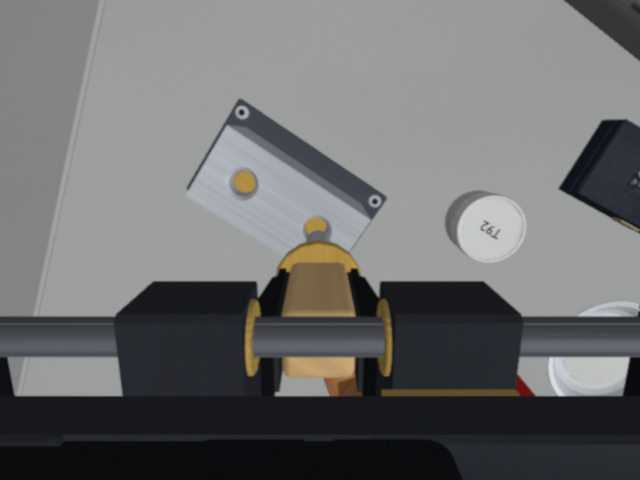

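```bash
python3 - <<'E'
from cell import env
from h import *
m=cam(env,"scene")
T=env.get_eef_pos()
f=lambda X:(proj(m,X)-[210,180]+.5)*4.2-.5
print(f([[T[0],T[1],T[2]-.1135],[T[0],T[1],T[2]-.0635],[*BR,.085],[*BL,.085]]))
for dx in np.eye(3)[:2]*.002: print(f([[*BR,.085]+dx])-f([[*BR,.085]]))
mw=cam(env,"wrist");print(proj(mw,[[T[0],T[1],T[2]-.1135],[*BR,.085],[*BL,.085]]))
p=cv2.imread("pics/wrist3.png")[130:310,220:400];cv2.imwrite("pics/w3c.png",cv2.resize(p,None,fx=3.3,fy=3.3,interpolation=cv2.INTER_CUBIC))
E
```

```text
[[226.07997622 274.04685469]
 [212.64121829 196.85817828]
 [230.21753163 311.74160955]
 [166.77466596 419.43110878]]
[[-3.46535691 -2.26330272]]
[[-3.13049686  2.97153825]]
[[317.05741947 240.5779834 ]
 [316.5753271  230.44074505]
 [243.64768064 183.42535676]]
```

View pics/w3c.png

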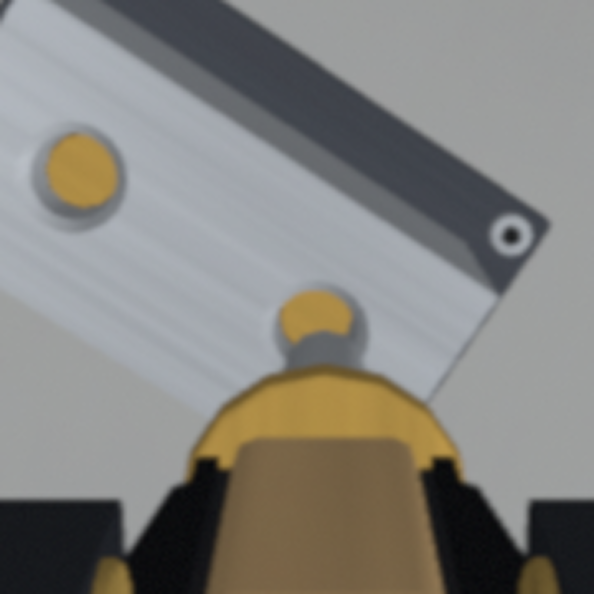

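Rod against bore: the scene and wrist pictures agree that the bore lies about 1.4 mm in -x and 0.5 mm in -y from my estimate. I'll correct by that, then enter gently.

```bash
cat >> h.py <<'E'
C=np.array([-.0014,-.0005]); BLc=BL+C; BRc=BR+C
E
python3 - <<'E'
from cell import env
from h import *
env.move_straight([*BRc,.206],v=.05)
f0=env.get_contact_force();print(f0)
hit=env.move_straight([*BRc,.189],v=.03,threshold=8)
print(hit,env.get_t(),env.get_eef_pos(),env.get_contact_force()-f0,env.get_moment())
p,d=env.camera("scene");cv2.imwrite("pics/s4.png",cv2.resize(p[180:320,210:330],None,fx=4.2,fy=4.2,interpolation=cv2.INTER_CUBIC))
E
```

```text
[-0.28315163  0.15918478 -2.36388111]
False 7.975 [ 0.60463263 -0.18864575  0.1886179 ] [0.59006951 0.75580459 0.48874834] [ 0.33318301 -0.07481009 -0.03247856]
```

View pics/s4.png

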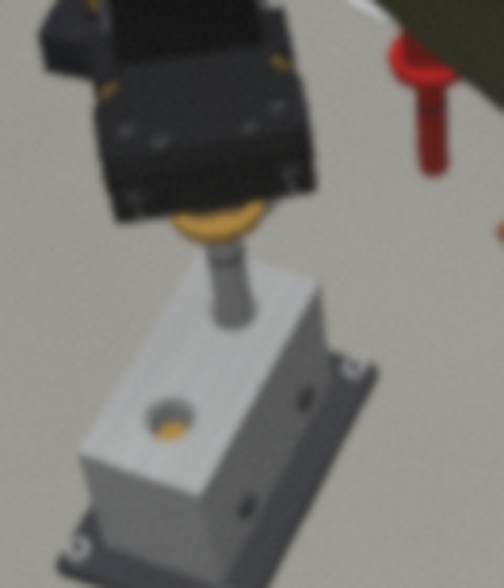

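The rod is in the right bore with no side force. Now I'll push slowly.

```bash
python3 - <<'E'
from cell import env
from h import *
f0=env.get_contact_force()
hit=env.move_straight([*BRc,.1455],v=.015,threshold=14)
print(hit,env.get_t(),env.get_eef_pos(),env.get_contact_force()-f0,env.get_moment())
p,d=env.camera("scene");cv2.imwrite("pics/s5.png",cv2.resize(p[180:320,210:330],None,fx=4.2,fy=4.2,interpolation=cv2.INTER_CUBIC))
E
```

```text
True 9.8833 [ 0.60503544 -0.18857853  0.16084404] [-0.66479592 -0.99156081  6.26028603] [0.03368265 0.07953495 0.0407173 ]
```

View pics/s5.png

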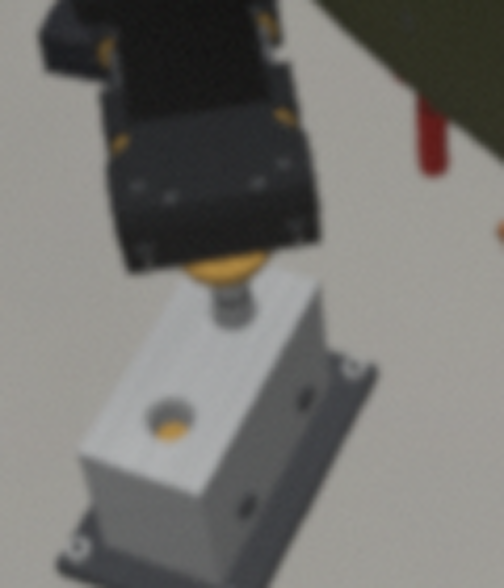

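It stopped at about 38 mm depth with the mark above the face, which points to the short bore. A second slow push will confirm it has bottomed.

```bash
python3 - <<'E'
from cell import env
from h import *
f0=env.get_contact_force()
T=env.get_eef_pos()
hit=env.move_straight([*BRc,T[2]-.006],v=.008,threshold=12)
print(hit,env.get_t(),env.get_eef_pos(),f0,env.get_contact_force(),env.get_grip_width())
p,d=env.camera("scene");cv2.imwrite("pics/s6.png",cv2.resize(p[225:275,245:285],None,fx=12,fy=12,interpolation=cv2.INTER_CUBIC))
m=cam(env,"scene");e=env.get_eef_pos()
E
```

```text
True 10.3083 [ 0.60514362 -0.18869375  0.16080827] [-0.28556127 -0.17526746  4.53458865] [-0.79289384  0.15320863  3.49224527] 0.024102663750890797
```

View pics/s6.png

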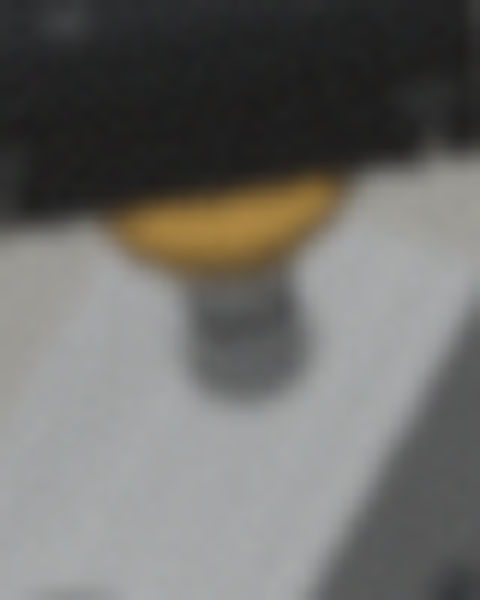

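Both pushes stopped at the same height and the mark is clear of the face, so the right bore is the short one. Next is the left bore.

```bash
python3 - <<'E'
from cell import env
from h import *
hit=env.move_straight([*BRc,.211],v=.1,threshold=15)
print(hit,env.get_t(),env.get_eef_pos())
env.move_straight([*BLc,.208],v=.08)
env.wait(.2)
f0=env.get_contact_force();print(f0)
p,d=env.camera("scene");cv2.imwrite("pics/s7.png",cv2.resize(p[180:320,210:330],None,fx=4.2,fy=4.2,interpolation=cv2.INTER_CUBIC))
hit=env.move_straight([*BLc,.189],v=.03,threshold=8)
print(hit,env.get_t(),env.get_eef_pos(),env.get_contact_force()-f0)
if not hit:
    hit=env.move_straight([*BLc,.1435],v=.015,threshold=14)
    print(hit,env.get_t(),env.get_eef_pos(),env.get_contact_force()-f0)
    T=env.get_eef_pos()
    hit=env.move_straight([*BLc,T[2]-.006],v=.008,threshold=12)
    print(hit,env.get_t(),env.get_eef_pos(),env.get_contact_force())
p,d=env.camera("scene");cv2.imwrite("pics/s8.png",cv2.resize(p[180:320,210:330],None,fx=4.2,fy=4.2,interpolation=cv2.INTER_CUBIC))
E
```

```text
False 11.0167 [ 0.6044003  -0.18874739  0.2106499 ]
[ 0.20521682 -0.43054249 -2.11218811]
False 12.9417 [ 0.5882053  -0.13139002  0.18864491] [-0.38662227  2.51495041 -0.72961804]
True 14.9167 [ 0.58865229 -0.13122344  0.15833257] [0.64599779 0.6373134  4.32450708]
False 15.7417 [ 0.58869773 -0.13149991  0.15230916] [2.83924981 1.01109696 3.64404411]
```

View pics/s8.png

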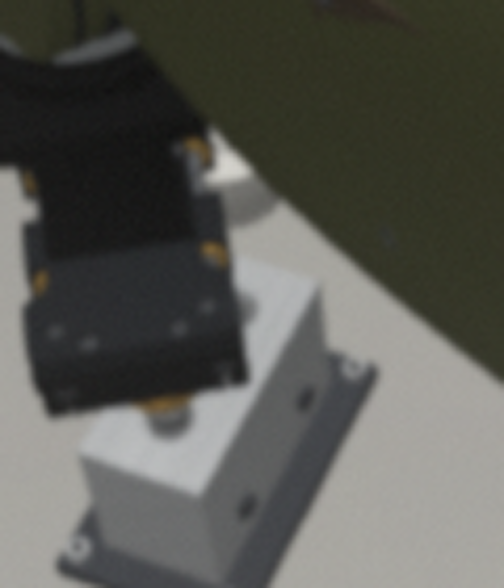

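The first left stop was only drag, because the slow push then moved the plug freely. I'll continue slowly.

```bash
python3 - <<'E'
from cell import env
from h import *
for i in range(3):
    T=env.get_eef_pos()
    hit=env.move_straight([*BLc,T[2]-.009],v=.008,threshold=13)
    print(hit,env.get_t(),T,env.get_eef_pos(),env.get_contact_force())
    if hit and T[2]-env.get_eef_pos()[2]<.0006: break
env.wait(.2)
print(env.get_eef_pos(),env.get_contact_force(),env.get_grip_width())
p,d=env.camera("scene");cv2.imwrite("pics/s9.png",cv2.resize(p[250:300,230:270],None,fx=12,fy=12,interpolation=cv2.INTER_CUBIC))
E
```

```text
True 16.6833 [ 0.58868366 -0.13150812  0.1523146 ] [ 0.58876298 -0.13147696  0.14685749] [-0.20944483  0.7473629   3.52401239]
True 17.2833 [ 0.58876298 -0.13147696  0.14685749] [ 0.58871891 -0.13145425  0.14685505] [-0.8995182   0.36278226  3.96317446]
[ 0.58871263 -0.13144909  0.14683924] [-1.75223996  0.27383905  4.24564917] 0.02402281534557166
```

View pics/s9.png

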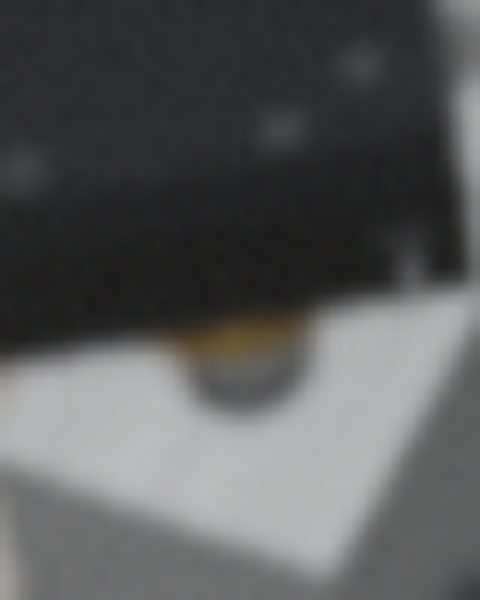

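The heights .1608 and .1468 differ by 14.0 mm, as specified, so the left bore holds the thin disc and its plug is bottomed. Now back to the right bore to seat the rod and release it.

```bash
python3 - <<'E'
from cell import env
from h import *
hit=env.move_straight([*BLc,.211],v=.1,threshold=15)
env.move_straight([*BRc,.208],v=.08)
env.wait(.2)
hit=env.move_straight([*BRc,.189],v=.03,threshold=8)
print(hit,env.get_t(),env.get_eef_pos())
assert not hit
hit=env.move_straight([*BRc,.163],v=.03,threshold=8)
print(hit,env.get_t(),env.get_eef_pos())
hit=env.move_straight([*BRc,.157],v=.008,threshold=12)
print(hit,env.get_t(),env.get_eef_pos(),env.get_contact_force())
T=env.get_eef_pos()
if hit and abs(T[2]-.1608)<.0015:
    env.move_gripper(.06)
    hit=env.move_straight([T[0],T[1],.27],v=.1,threshold=5)
    print("up",hit,env.get_t(),env.get_eef_pos())
    if not hit: env.movep([.52,-.30,.33],R(319.5))
    env.wait(.3)
    for n,c in(("scene",(180,320,210,350)),("top",(150,270,200,340))):
        p,d=env.camera(n);cv2.imwrite(f"pics/{n}F.png",p);a,b,e,f=c
        cv2.imwrite(f"pics/{n}Fc.png",cv2.resize(p[a:b,e:f],None,fx=4,fy=4,interpolation=cv2.INTER_CUBIC))
    print(env.get_t(),env.get_grip_width(),env.get_contact_force())
E
```

```text
False 20.2 [ 0.60485964 -0.18894324  0.18907255]
False 21.2167 [ 0.60497397 -0.18897991  0.16329833]
True 21.7833 [ 0.60497934 -0.18897163  0.16085985] [-0.76006721 -0.84672781  4.09582831]
up False 23.8417 [ 0.60453319 -0.18882292  0.26878492]
24.9 0.06000029822266832 [-0.62321866 -0.45211288  0.19750562]
```

```bash
ls pics
```

```text
ca.png
cb.png
s2.png
s2c.png
s4.png
s5.png
s6.png
s7.png
s8.png
s9.png
scene0.npz
scene0.png
scene3.png
scene3c.png
sceneF.png
sceneFc.png
top0.npz
top0.png
top3.png
top3c.png
topF.png
topFc.png
w1.npz
w1.png
w2.png
w3c.png
wrist0.npz
wrist0.png
wrist3.png
wrist3c.png
```

View pics/sceneFc.png

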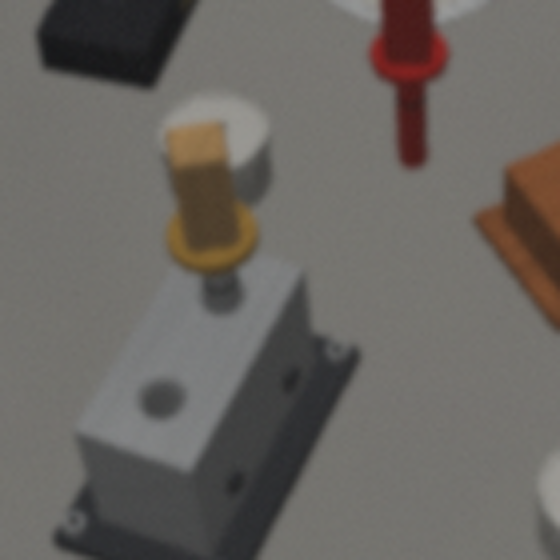

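View pics/topF.png

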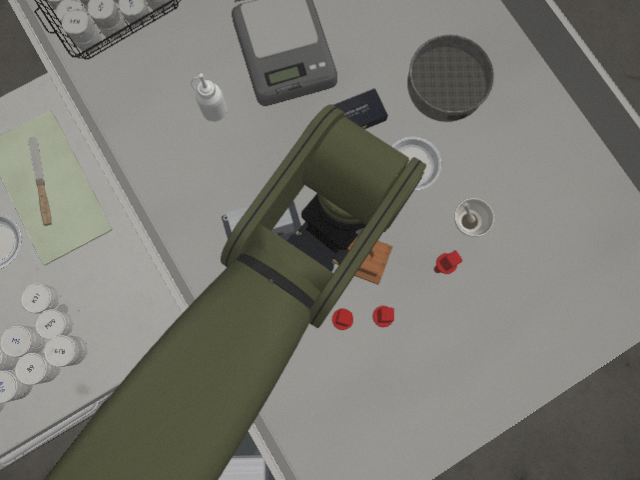

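The rod stands upright in the right bore with its mark above the face, at about (222,287) in the scene crop. The left bore is dark and deep at (162,398), the tins look untouched, and the arm is clear. I'm handing in.

```bash
python3 - <<'E'
from cell import env
env.job_done(); print(env.get_t())
E
```

```text
the job is handed in; nothing more can be done
the job is handed in; nothing more can be done
```

The rod is standing released in the mould's right (-y) bore, which is the short one, and I handed the job in at about 25 s of the 64 s allowed.

- **Right bore:** I pushed its plug until the tool height stopped at 160.8 mm. A second slow push stopped at the same height, with the mark clearly above the face.
- **Left bore:** its plug bottomed at a tool height of 146.8 mm, confirmed by a second push. That is exactly 14 mm deeper, so this bore holds the thin disc. An earlier stop in this bore turned out to be plug drag, and a slower push carried on to the bottom.
- **Final placing:** I put the rod back in the right bore, where it stopped at 160.9 mm, matching the earlier height. I then opened the gripper and withdrew.
- **Forces:** pushes stopped at a force change of 12–14 N. Readings after each stop were about 3–6 N, but I did not record the peak in between.
- **Last checks:** the final scene picture shows the rod upright in the right bore with its mark above the face. The tin behind the mould looks unmoved. The other was only partly in view and I didn't measure either, but the arm never came near them. In the last top view the arm hid the mould, so that camera did not confirm the result.

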